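# Hang a sample carrier on the rail and slide it to the dryer

### The job

Take the red sample carrier off the low parking rack, hook it over the long rail on the open stretch beside the white dryer hood and let go of it there. Then slide it along the rail until its white centre line stands at the yellow pointer. The blue carrier already on the rail may be shoved along ahead of it but must stay hung; do not knock over or shift the squirt bottle.

Things in the scene. Friction and masses are not known exactly. Their poses are not given: they have to be found in the camera images.
- red_carrier_fin (a point): middle of the red sample carrier's grip fin. The upright red fin is 8 mm thick (x), 140 mm long (y) and 40 mm high, from 24 mm below this point to 16 mm above; z is up when hung. White lines on fin, cap and plate mark its middle (y = 0). Hung on a rail, this point lies 36 mm above the rail's axis
- red_carrier: the red carrier, 0.25 kg; origin 30 mm below its fin point, mid underside of the cap (25 x 140 x 6 mm) that rests on the rail. Print plate at x = -11 mm, 140 mm wide, reaches 95 mm down; two steel lips at x = +11, y = +-50 mm, 24 mm wide, reach 42 mm down. They straddle the rail 19 mm apart: lifts straight off, goes on straight down, slides freely
- blue_carrier_fin (a point): the same point of an identical carrier in blue, already hung on the long rail under or partly under the dryer hood, free to slide; same axes
- rail (a point): on the axis of the long rail: a round steel bar of 12 mm, 170 mm above the table, on a fixed grey stand. y runs along it, x across it (away from the robot). It reaches from y = +240 mm (open end; posts below are 10 mm thick, so carriers slide past) to y = -330 mm (end stop). From y = +60 to +240 mm it is always free at the start
- pointer (a point): tip of the yellow pointer blade, 64 mm above the table and 50 mm in front (-x) of the rail; axes parallel to the rail's. The red carrier is in place when its fin point and this tip have the same y along the rail
- dryer: fixed white dryer hood over the rail with the yellow pointer; origin on the table, under the rail, level with the pointer, axes as the rail's. The hood spans y = -15 to -205 mm, x = -48 to +78 mm, 235 to 300 mm above the table: carriers (top 222 mm when hung) slide under it, a gripper does not fit. The +y end of a carrier in place stays outside the hood
- bottle_mid (a point): white squirt bottle with red nozzle, standing loose on the table, 73 mm diameter, 225 mm high; point on its axis 110 mm above the table
- parking_rack: low fixed grey rack with a short 12 mm rail (160 mm long along its y, axis 115 mm above the table) on which the red carrier hangs at the start; base 70 x 130 x 14 mm. Origin on the table under the middle of its rail
Not all that is in view belongs to the job. There is more than one size of the part that bears bottle_mid; the job needs the largest.

How it is judged:
By the outcome, as a careful person would: the job done as asked, in the order asked, and still so for the second after the job is handed in, with the robot touching nothing.
It also fails if it takes over 58 s, if anything falls off the work surface, if the arm or the gripper's body presses on something with over 40 N, if the wrist force passes 120 N, or if a joint passes its speed limit or range.

### The arm

A 7-joint arm with a two-finger parallel gripper is mounted at the origin on a cart in front of the work surface, level with it; the furniture and walls round the work are solid. World frame = base frame: x ahead of the robot, y to its left, z up, the work surface at z = 0. Lengths are in m, angles in rad, forces in N, time in s.
With the tool pointing down it reaches from about 0.425 to 0.925 m from the base axis. Payload 6.8 kg.
Tool frame: the origin (TCP) lies at the very end of the fingers, on their centre line; the grasp point (between the pads) lies 19 mm behind it; z points along the fingers, y is the direction in which the jaws open and shut (so a half turn about z gives the same grasp; the last joint's range is limited). The gripper opens to 85 mm and grips with 20 to 120 N. Pads are 22 mm wide; open, the fingers measure 114 mm over their backs; the gripper's body (76 mm by 85 mm) begins 54 mm behind the grasp point. The pads swing forward as they close: fully open they stand 13 mm farther back than shut.
Start: joints at [-1.431, 0.477, 0.022, 1.555, -0.011, 1.109, -0.083], TCP at [0.166, 0.654, 0.231] pointing down, gripper open.
Joint ranges: [-2.96, 2.96], [-0.34, 2.1], [-1.41, 1.46], [0.24, 2.44], [-1.37, 4.51], [0.17, 1.92], [-2.96, 2.96]. Speed limits (rad/s): [2.39, 2.39, 3.14, 3.14, 3.14, 3.14, 3.14].

### API

Orientations are given as a unit quaternion [w, x, y, z].
In Python, from workcell import * gives the robot as it stands.
- The arm moves only by the tool send_rows, never from a script. Its argument "rows" is a list of rows, each a list of 3 entries, a list of its own where there are three numbers: the shift along the tool's x, y, z scaled (see below), then the turn about the tool's z scaled (see below), then the opening in per cent of the stroke, from 0 (shut) to 100 (fully open). A call has 1 to 12 rows; each row shifts and turns the commanded pose from where the row before left it, along the tool's axes as they then stand; what a row does not reach is not made up. The controller multiplies each number of a shift by 0.05 m and each number of a turn by 360 degrees. A row lasts 1/12 s, in which the tool goes at most 41.7 mm and 7.16 degrees, less where a joint would pass 70% of its speed; a pose out of reach is approached as far as the arm can. A call with a number of a shift or a turn outside -1 to 1 is refused whole. A call with a gripper value outside its range is refused whole. The fingers move at their own pace and stop on an object; "squeeze" is the grip in N (left out, the last holds). Time passes only in rows, so rows that do not move let the fingers close. It gives the time, the measured TCP pose, the force and the opening at its end, in the units of the state.
- read_state(): the state, without advancing time (a new reading comes with each control period).
- grab_frame(name): name is "scene" or "top" or "wrist"; returns a dict with "image" (384x512x3 uint8, blue, green, red), "K" (3x3 intrinsics, pixels), "rvec" (rotation vector, rad) and "tvec" (3), from world to camera coordinates, as OpenCV has them. Camera axes: x right, y down, z forward; pixel columns grow to the right and rows downward; lengths in m; the calibration is good to about 2 mm. A picture is of the moment at which its call begins. There is no depth.
- close_job(): hands the job in, once; it reports no verdict.
The state is a dict: "time": time; "qpos": joint angles; "qd": joint speeds; "joint_torque": joint torques, N m; "ee_pos": TCP position; "ee_rot": TCP orientation; "wrist_force": force on the tool from outside, world axes, zero at the start; "wrist_torque": the same for the moment, N m; "gripper_width": finger opening in m.
Only numpy, scipy, OpenCV 4.12 (cv2) and the standard library are available. Lean on these libraries where they do the work, as an engineer would, in place of code of your own. Each camera call takes 0.05 s, during which the arm holds its last target.

## Working session

There is one attempt and no reset: what is moved stays moved. The work goes in short steps, Python scripts to look and compute and a tool call to move; the robot and the scene stay as the last step left them, time stands still between calls to the robot, and variables do not carry over. Pictures are saved under pics/ and viewed, and the job is handed in when it is done.

Besides the shell and the picture viewer there is one more tool, called after "Emit:" in YAML: its name, and indented under it one key for each argument. send_rows: Moves the arm, as the interface text tells. Its arguments: {"type":"object","properties":{"rows":{"type":"array","items":{"type":"array"}},"squeeze":{"type":"number"}},"required":["rows"]}

```bash
mkdir -p pics; ls; cat > h.py <<'E'
from workcell import *
import numpy as np, cv2
def grab(n,tag):
    f=grab_frame(n); cv2.imwrite(f'pics/{tag}.png',f['image'],); np.savez(f'pics/{tag}.npz',**{k:np.array(v) for k,v in f.items()}); return f
def load(tag): return dict(np.load(f'pics/{tag}.npz'))
def cam(f):
    R=cv2.Rodrigues(np.array(f['rvec'],float))[0]; t=np.array(f['tvec'],float).ravel(); return R,t
def ray(f,u,v):
    R,t=cam(f); d=R.T@np.linalg.inv(f['K'])@np.array([u,v,1.]); return -R.T@t,d
def onz(f,u,v,z):
    c,d=ray(f,u,v); return c+d*(z-c[2])/d[2]
def proj(f,p):
    return cv2.projectPoints(np.array(p,float).reshape(-1,3),np.array(f['rvec'],float),np.array(f['tvec'],float),np.array(f['K'],float),None)[0].reshape(-1,2)
def two(f,a,g,b):
    c1,d1=ray(f,*a);c2,d2=ray(g,*b)
    s=np.linalg.lstsq(np.c_[d1,-d2],c2-c1,rcond=None)[0]
    p,q=c1+d1*s[0],c2+d2*s[1]; return (p+q)/2,np.linalg.norm(p-q)
E
python3 - <<'E'
from h import *
print(read_state())
for n in ['scene','top','wrist']:
    f=grab(n,n+'0'); print(n,ray(f,256,192))
E
```

```text
pics
{'time': 0.0, 'qpos': array([-1.43110224,  0.47778576,  0.022333  ,  1.55644429, -0.01152946,
        1.1093143 , -0.08309967]), 'qd': array([-1.38719198e-03,  6.99811813e-04, -1.36068174e-04,  8.84161653e-05,
        8.62041265e-04, -4.19228069e-04, -4.97485403e-04]), 'joint_torque': array([-1.02604688e-03, -5.96460056e+01,  1.60728972e+00, -2.81197107e+01,
        1.23960464e-02,  9.54938703e-03,  7.82117411e-06]), 'ee_pos': array([0.16541101, 0.65380641, 0.23033823]), 'ee_rot': array([-5.99744708e-05,  1.23572894e-01,  9.92335078e-01, -9.10072112e-04]), 'wrist_force': array([-0.00738958, -0.39207416, -0.44878682]), 'wrist_torque': array([ 0.00999844, -0.06922278,  0.04145369]), 'gripper_width': 0.08518454930968507}
scene (array([-0.01535778, -0.5329725 ,  0.7779061 ]), array([ 0.5334121 ,  0.55473689, -0.63862688]))
top (array([ 0.12906327, -0.10188586,  1.45651151]), array([ 0.27916688,  0.09507349, -0.95553484]))
wrist (array([0.09396371, 0.67294435, 0.37326977]), array([ 0.29604067, -0.06351135, -0.95320429]))
```

View pics/scene0.png

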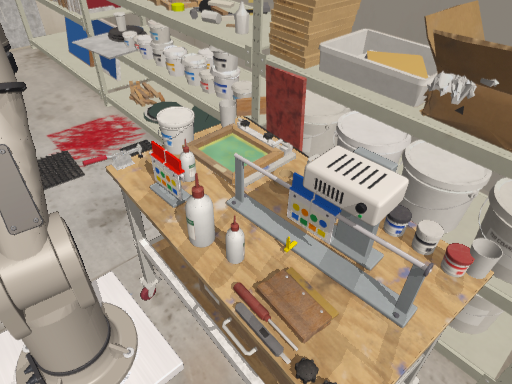

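View pics/top0.png

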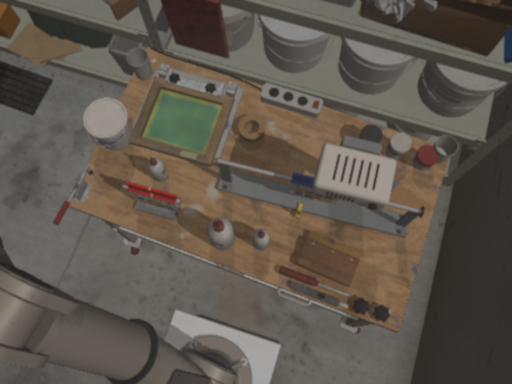

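View pics/wrist0.png

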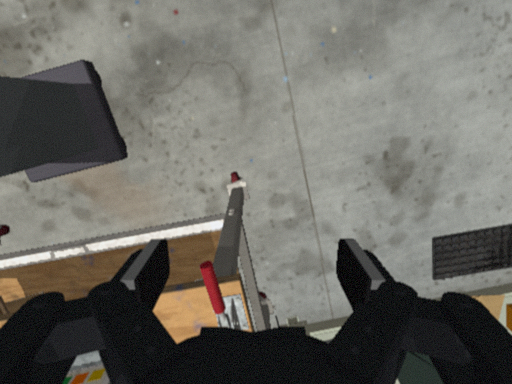

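The scene view shows the red carrier on its rack at (168,175), the rail from (240,160) to (428,268), the blue carrier at (315,210) and the yellow pointer at (289,244). The big bottle is at (200,218), with smaller ones at (235,242) and (188,162). In the top view the carrier is at (152,197), the pointer at (299,209) and the big bottle at (221,233).

What could be taken for the red carrier (scene pixels): the red panel (285,105), the red jar lid (458,255), the red file handle (250,300), the red nozzles (198,192) and the red carrier itself (168,160). Next I check close crops.

```bash
python3 - <<'E'
from h import *
s=load('scene0')['image'];t=load('top0')['image']
def crop(im,x0,y0,x1,y1,k,n): cv2.imwrite(f'pics/{n}.png',cv2.resize(im[y0:y1,x0:x1],None,fx=k,fy=k,interpolation=cv2.INTER_CUBIC))
crop(t,70,150,270,260,4,'c1'); crop(t,210,130,430,250,3.6,'c2'); crop(s,135,130,265,270,4,'c3'); crop(s,225,140,440,325,3.2,'c4')
E
```

```text
(no output)
```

View pics/c1.png

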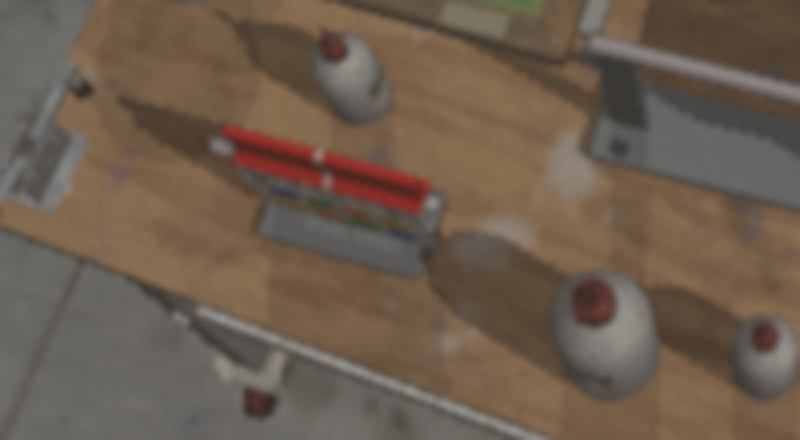

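View pics/c2.png

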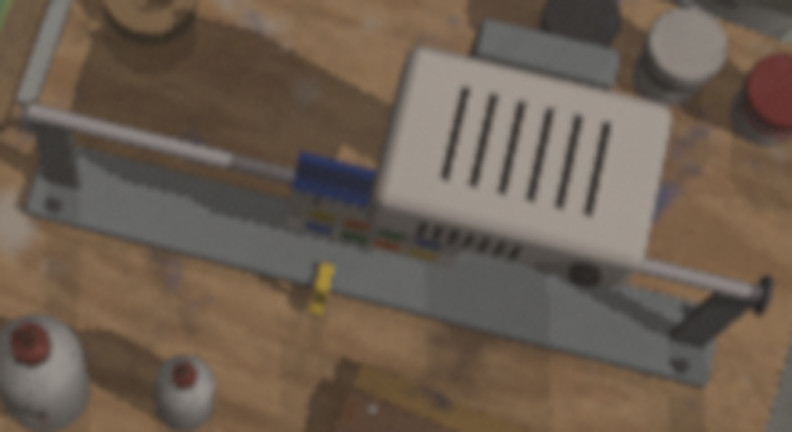

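View pics/c3.png

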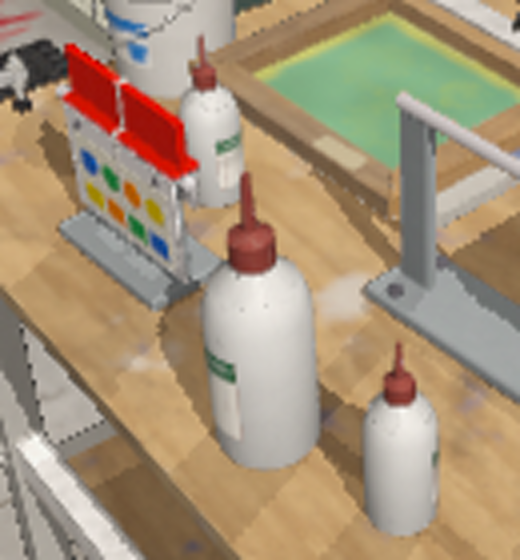

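View pics/c4.png

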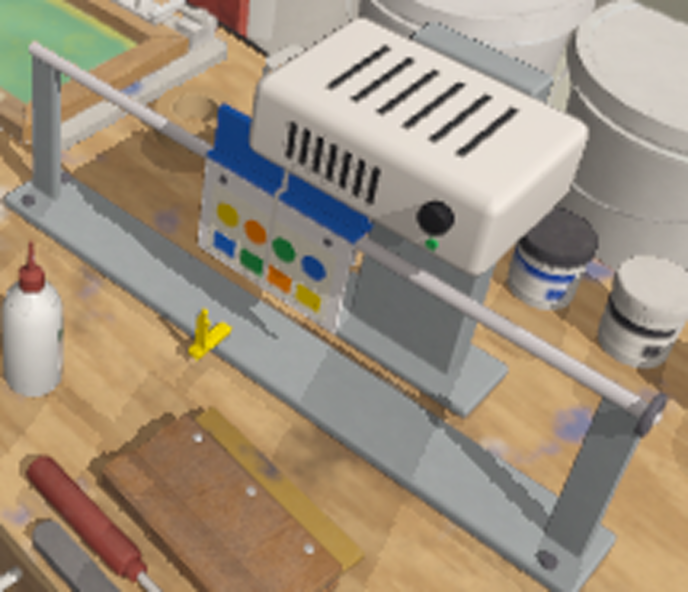

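```bash
python3 - <<'E'
from h import *
t=load('top0');s=load('scene0')
def P(f,p,z): r=onz(f,*p,z); return r.round(4)
T=lambda x,y:(210+x/3.6-.4,130+y/3.6-.4)
S=lambda x,y:(225+x/3.2-.35,140+y/3.2-.35)
T1=lambda x,y:(70+x/4-.4,150+y/4-.4)
S3=lambda x,y:(135+x/4-.4,130+y/4-.4)
for n,a in dict(open=(30,113),q=(130,136),q2=(225,158),r=(650,267),end=(755,292)).items(): print(n,P(t,T(*a),.17))
for n,a in dict(open=(38,49),q=(130,108),r=(400,262),r2=(520,332),end=(640,400)).items(): print('S',n,P(s,S(*a),.17))
print('ptr T',P(t,T(325,265),.064),'S',P(s,S(206,311),.064), two(t,T(325,265),s,S(206,311)))
# red fin top ends
for n,a in dict(l=(224,128),m=(318,153),r=(430,183)).items(): print('red',P(t,T1(*a),.167))
for n,a in dict(l=(68,46),m=(121,84),r=(193,160)).items(): print('redS',P(s,S3(*a),.167))
for n,a in dict(big=(598,330),small=(765,355),sm2=(350,78)).items(): print(n,P(t,T1(*a),.11))
print('nozzle top', two(t,T1(590,297),s,S3(246,178)))
# blue
for n,a in dict(l=(300,160)).items(): print('blue',P(t,T(*a),.222))
print('blueS l',P(s,S(219,107),.222))
g=s['image'];hsv=cv2.cvtColor(t['image'],cv2.COLOR_BGR2HSV)
m=cv2.inRange(hsv,(20,150,100),(35,255,255));ys,xs=np.where(m[195:220,290:310]);print(list(zip(xs+290,ys+195)))
for f,n,roi in((t,'t',(100,160,200,230)),(s,'s',(140,135,200,200))):
    h=cv2.cvtColor(f['image'],cv2.COLOR_BGR2HSV);m=cv2.inRange(h,(0,190,120),(6,255,255))|cv2.inRange(h,(174,190,120),(180,255,255))
    x0,y0,x1,y1=roi; k=np.argwhere(m[y0:y1,x0:x1])[:,::-1]+[x0,y0]; print(n,len(k),cv2.minAreaRect(k.astype(np.float32)))
E
```

```text
open [0.5585 0.1545 0.17  ]
q [0.5641 0.0751 0.17  ]
q2 [5.693e-01 2.000e-04 1.700e-01]
r [ 0.584  -0.3296  0.17  ]
end [ 0.589  -0.4088  0.17  ]
S open [0.562  0.1512 0.17  ]
S q [0.5633 0.0356 0.17  ]
S r [ 0.5824 -0.2243  0.17  ]
S r2 [ 0.588  -0.3195  0.17  ]
S end [ 0.5946 -0.4035  0.17  ]
ptr T [ 0.5424 -0.0962  0.064 ] S [ 0.5225 -0.101   0.064 ] (array([ 0.54269332, -0.09244738,  0.04512825]), np.float64(0.01267007434019546))
red [0.4248 0.377  0.167 ]
red [0.4277 0.3089 0.167 ]
red [0.431  0.2283 0.167 ]
redS [0.4222 0.3737 0.167 ]
redS [0.4243 0.3051 0.167 ]
redS [0.411  0.1956 0.167 ]
big [0.38  0.094 0.11 ]
small [ 0.3986 -0.022   0.11  ]
sm2 [0.5011 0.3259 0.11  ]
nozzle top (array([0.37891447, 0.08749252, 0.22866686]), np.float64(0.0051693828460742325))
blue [ 0.5668 -0.0568  0.222 ]
blueS l [ 0.5659 -0.0566  0.222 ]
[(np.int64(299), np.int64(204)), (np.int64(300), np.int64(204)), (np.int64(299), np.int64(205)), (np.int64(300), np.int64(205)), (np.int64(301), np.int64(205)), (np.int64(299), np.int64(206)), (np.int64(300), np.int64(206)), (np.int64(299), np.int64(207)), (np.int64(300), np.int64(207)), (np.int64(298), np.int64(208)), (np.int64(299), np.int64(208)), (np.int64(300), np.int64(208)), (np.int64(298), np.int64(209)), (np.int64(299), np.int64(209)), (np.int64(300), np.int64(209)), (np.int64(298), np.int64(210)), (np.int64(299), np.int64(210)), (np.int64(300), np.int64(210)), (np.int64(299), np.int64(211)), (np.int64(297), np.int64(214)), (np.int64(298), np.int64(214)), (np.int64(297), np.int64(215)), (np.int64(298), np.int64(215)), (np.int64(297), np.int64(216)), (np.int64(298), np.int64(216))]
t 0 ((0.0, 0.0), (0.0, 0.0), 0.0)
s 427 ((166.10983276367188, 157.71388244628906), (42.954505920410156, 12.52615737915039), 36.25383377075195)
```

Emit:
send_rows:
  rows:
    - [[0,0,-0.2],0.0183,100]
    - [[0,0,-0.2],0.0183,100]
    - [[0,0,-0.2],0.0183,100]
    - [[0,0,-0.2],0.0183,100]
    - [[0,0,-0.2],0.0183,100]
    - [[0,0,-0.2],0.0183,100]
    - [[0,0,-0.2],0.0183,100]
    - [[0,0,-0.2],0.0183,100]
    - [[0,0,-0.2],0.0183,100]
    - [[0,0,-0.2],0.0183,100]
    - [[0,0,-0.2],0.0183,100]
    - [[0,0,-0.2],0,100]

```text
time: 1.15
ee_pos: [0.1653, 0.6542, 0.3514]
ee_rot: [0.0, 0.688, 0.726, -0.0]
wrist_force: [-0.5, -0.2, -0.6]
gripper_width: 0.0856
```

Emit:
send_rows:
  rows:
    - [[-0.7,0.41,0],0,100]
    - [[-0.7,0.41,0],0,100]
    - [[-0.7,0.41,0],0,100]
    - [[-0.7,0.41,0],0,100]
    - [[-0.7,0.41,0],0,100]
    - [[-0.7,0.41,0],0,100]
    - [[-0.7,0.41,0],0,100]
    - [[-0.7,0.41,0],0,100]
    - [[-0.7,0.41,0],0,100]
    - [[-0.7,0.41,0],0,100]
    - [[-0.7,0.41,0],0,100]
    - [[-0.7,0.41,0],0,100]

```text
time: 2.15
ee_pos: [0.4362, 0.2474, 0.3516]
ee_rot: [-0.0, 0.685, 0.729, 0.0]
wrist_force: [0.2, 0.0, -0.5]
gripper_width: 0.0854
```

Emit:
send_rows:
  rows:
    - [[-0.7,0.41,0],0,100]
    - [[-0.7,0.41,0],0,100]
    - [[-0.7,0.41,0],0,100]
    - [[-0.7,0.41,0],0,100]
    - [[0,0,0],0,100]
    - [[0,0,0],0,100]

```text
time: 2.65
ee_pos: [0.5265, 0.1114, 0.3515]
ee_rot: [0.0, 0.687, 0.727, -0.0]
wrist_force: [-0.3, 1.4, -0.5]
gripper_width: 0.0857
```

```bash
python3 - <<'E'
from h import *
f=grab('wrist','w1'); print(read_state()['ee_pos'],ray(f,256,192))
cv2.imwrite('pics/w1b.png',cv2.resize(f['image'],(800,600),interpolation=cv2.INTER_CUBIC))
for p in proj(f,[[.5715,-.085,.17],[.5585,.1545,.17],[.5225,-.1,.064],[.572,-.1,.206]]): print(p*800/512)
E
```

```text
[0.52567201 0.11370665 0.35122627] (array([0.52276627, 0.18630983, 0.49423408]), array([ 0.03066331, -0.30146821, -0.95312584]))
[432.2776823  486.33352962]
[441.17755251 207.82024901]
[379.19485999 428.4246815 ]
[435.0716396  533.15684553]
```

View pics/w1b.png

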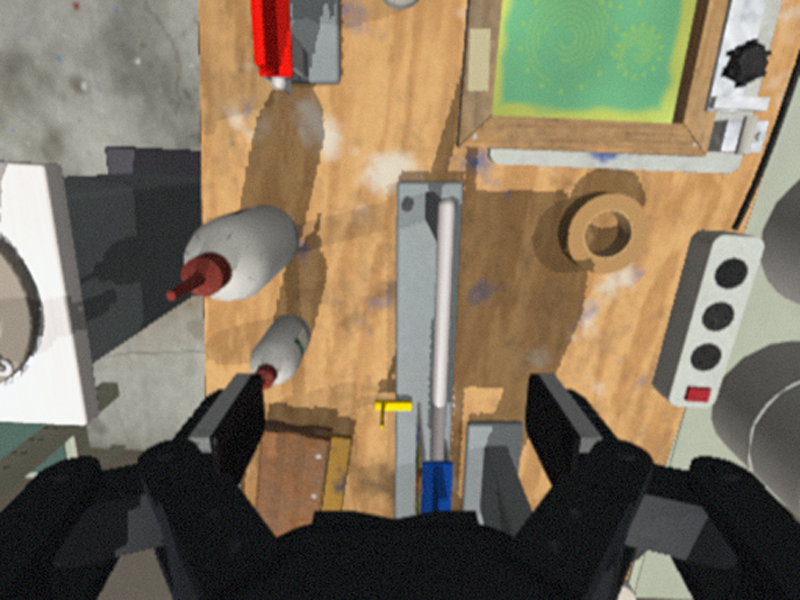

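```bash
python3 - <<'E'
from h import *
f=load('w1'); im=f['image']; k=512/800
g=cv2.cvtColor(im,cv2.COLOR_BGR2GRAY).astype(float)
for v in range(140,256,12): 
    print(v,g[v,270:300].astype(int))
c=im[225:285,225:285]; cv2.imwrite('pics/w1c.png',cv2.resize(c,(600,600),interpolation=cv2.INTER_NEAREST))
E
```

```text
140 [144 136  99  55  58  59  63  65  58  74 112 157 183 197 206 218 224 221
 203 181 144 111 103 109  99  90  95  99 102 101]
152 [167 170 167 168 164 166 167 154 106  84 134 165 191 201 215 218 219 216
 191 160 115 105 108 103 100 103 110 110 110 113]
164 [164 163 167 169 167 169 165 168 162 137 151 179 196 205 219 224 220 201
 179 140 108 105 103  99  96 105 111 103 105 106]
176 [161 169 164 167 164 167 161 168 158 142 159 183 201 215 223 220 211 193
 163 118 105  95 104  99 103 105 114 113 113 111]
188 [159 163 163 165 159 165 163 158 143 148 170 195 213 220 225 219 206 177
 132 107 106 103 103  92 104 110 116 116 115 109]
200 [164 164 164 166 164 167 165 151 131 152 183 201 222 222 221 209 194 159
 116 105 105 103  99 102 105 106 109 108 106 115]
212 [159 163 163 163 164 150 115 100 136 169 190 215 225 222 215 201 176 134
 107 101 104 101  99 101  99 102 103 109 114 115]
224 [161 164 166 171 164 151 112 111 151 180 207 223 225 223 215 192 157 113
  97 102  98  96 107 104 102 105 111 112 111 107]
236 [157 158 159 157 154 125 115 131 164 188 218 233 228 219 204 175 131 107
  99  97 101 101 108 108 106 106 107 108 102 110]
248 [163 162 160 155 132 108 110 148 173 206 225 232 224 213 191 157 109  98
  97 112 125 123 113 109 110 111 123 148 154 160]
```

View pics/w1c.png

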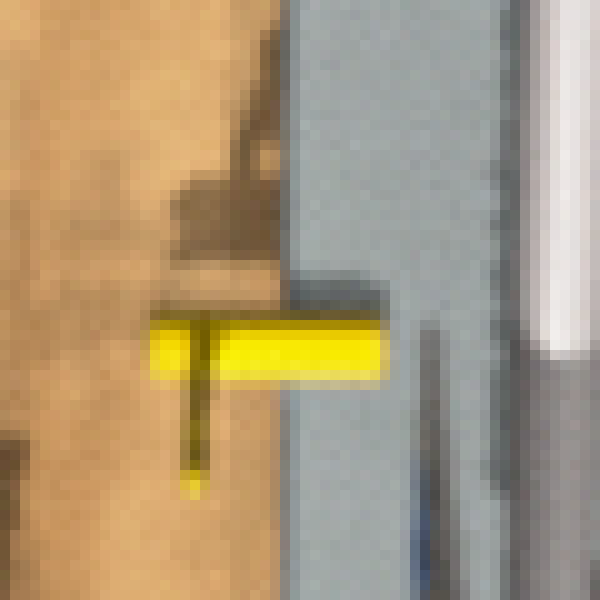

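```bash
python3 - <<'E'
from h import *
f=load('w1')
for u,v in [(285.3,140),(284.6,164),(283.2,200),(282.2,224),(281,248)]: print(onz(f,u,v,.17).round(4))
print('open end',onz(f,286,126.5,.17))
for v in (272,273,274): print(onz(f,244.4,v,.064).round(4))
print('foot ends', onz(f,241,259.5,.01),onz(f,263,259.5,.01))
print('S tip',)
s=load('scene0'); c=s['image'][225:265,270:310]; cv2.imwrite('pics/s0c.png',cv2.resize(c,(600,600),interpolation=cv2.INTER_NEAREST))
t=load('top0')['image'][195:225,285:315]; cv2.imwrite('pics/t0c.png',cv2.resize(t,(600,600),interpolation=cv2.INTER_NEAREST))
print(proj(s,[.524,-.1,.064])-[270,225],proj(load('top0'),[.524,-.1,.064])-[285,195])
E
```

```text
[0.5625 0.1469 0.17  ]
[0.5641 0.1194 0.17  ]
[0.5664 0.0755 0.17  ]
[0.5679 0.0443 0.17  ]
[0.5692 0.0113 0.17  ]
open end [0.5619288 0.1618351 0.17     ]
[ 0.5253 -0.0955  0.064 ]
[ 0.5254 -0.0975  0.064 ]
[ 0.5254 -0.0995  0.064 ]
foot ends [ 0.51775651 -0.1037836   0.01      ] [ 0.55981202 -0.10145738  0.01      ]
S tip
[[19.14729628 11.33673174]] [[14.33064457 14.37724841]]
```

View pics/s0c.png

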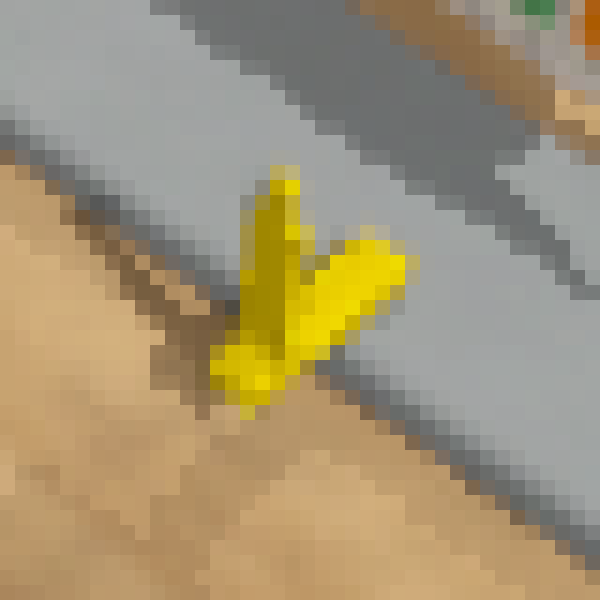

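View pics/t0c.png

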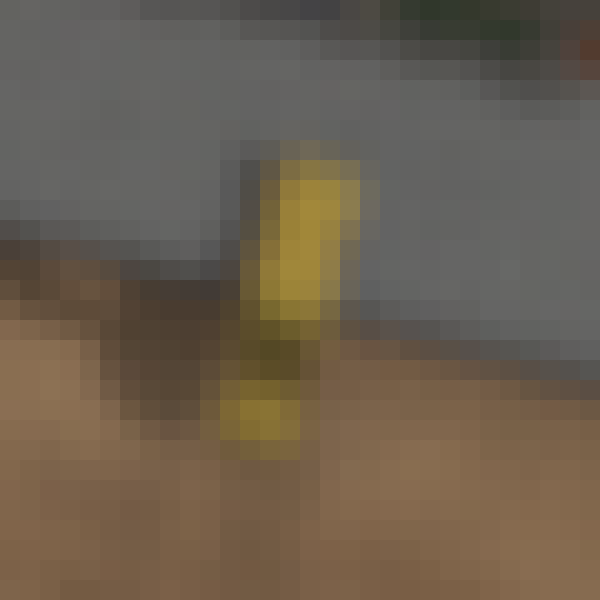

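Emit:
send_rows:
  rows:
    - [[0.66,-0.292,0.2],0,100]
    - [[0.66,-0.292,0.3],0,100]
    - [[0.66,-0.292,0.3],0,100]
    - [[0.66,-0.292,0.3],0,100]
    - [[0.66,-0.292,0.3],0,100]
    - [[0.66,-0.292,0.3],0,100]
    - [[0,0,0],0,100]
    - [[0,0,0],0,100]

```text
time: 3.37
ee_pos: [0.4233, 0.3103, 0.2652]
ee_rot: [-0.0, 0.683, 0.731, -0.001]
wrist_force: [-0.7, -1.1, 0.4]
gripper_width: 0.0856
```

```bash
python3 - <<'E'
from h import *
f=grab('wrist','w2'); print(read_state()['ee_pos'],read_state()['ee_rot'])
cv2.imwrite('pics/w2b.png',cv2.resize(f['image'],(800,600),interpolation=cv2.INTER_CUBIC))
E
```

```text
[0.42503506 0.30849311 0.2659803 ] [-3.66381722e-05  6.84038496e-01  7.29445697e-01 -5.56665399e-04]
```

View pics/w2b.png

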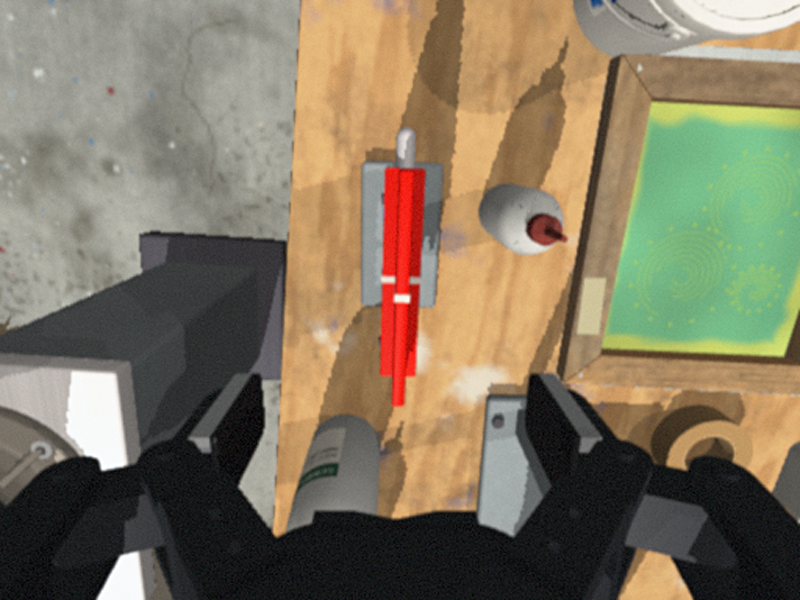

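```bash
python3 - <<'E'
from h import *
f=load('w2'); k=.64
for p in [(405,170),(402,298),(398.5,404)]: print(onz(f,p[0]*k-.2,p[1]*k-.2,.167).round(4))
cap=[onz(f,p[0]*k-.2,p[1]*k-.2,.127).round(4) for p in [(405,170),(401,281),(398.,376)]];print(cap)
s=read_state();print(s['ee_pos'],s['ee_rot'])
b=load('w1')
from scipy.spatial.transform import Rotation as R
q=s['ee_rot'];print(R.from_quat([q[1],q[2],q[3],q[0]]).as_matrix().round(4))
E
```

```text
[0.4244 0.3799 0.167 ]
[0.428  0.3104 0.167 ]
[0.4308 0.2428 0.167 ]
[array([0.4253, 0.3791, 0.127 ]), array([0.428 , 0.3095, 0.127 ]), array([0.4309, 0.2411, 0.127 ])]
[0.42503506 0.30849311 0.2659803 ] [-3.66381722e-05  6.84038496e-01  7.29445697e-01 -5.56665399e-04]
[[-6.420e-02  9.979e-01 -8.000e-04]
 [ 9.979e-01  6.420e-02 -8.000e-04]
 [-7.000e-04 -9.000e-04 -1.000e+00]]
```

Emit:
send_rows:
  rows:
    - [[0.03,0.05,0.4],0,100]
    - [[0,0,0.5],0,100]
    - [[0,0,0.4],0,100]
    - [[0,0,0.1],0,100]
    - [[0,0,0],0,100]
    - [[0,0,0],0,100]

```text
time: 3.92
ee_pos: [0.4298, 0.3084, 0.1973]
ee_rot: [0.0, 0.686, 0.727, 0.001]
wrist_force: [-0.0, 0.4, 0.9]
gripper_width: 0.0853
```

```bash
python3 - <<'E'
from h import *
from scipy.spatial.transform import Rotation as R
s=read_state();q=s['ee_rot'];print(s['ee_pos'],R.from_quat([q[1],q[2],q[3],q[0]]).as_matrix().round(4))
f=grab('wrist','w3');cv2.imwrite('pics/w3b.png',cv2.resize(f['image'],(800,600),interpolation=cv2.INTER_CUBIC))
E
```

```text
[0.42976296 0.30844133 0.19733532] [[-5.760e-02  9.983e-01  9.000e-04]
 [ 9.983e-01  5.760e-02  6.000e-04]
 [ 6.000e-04  9.000e-04 -1.000e+00]]
```

View pics/w3b.png

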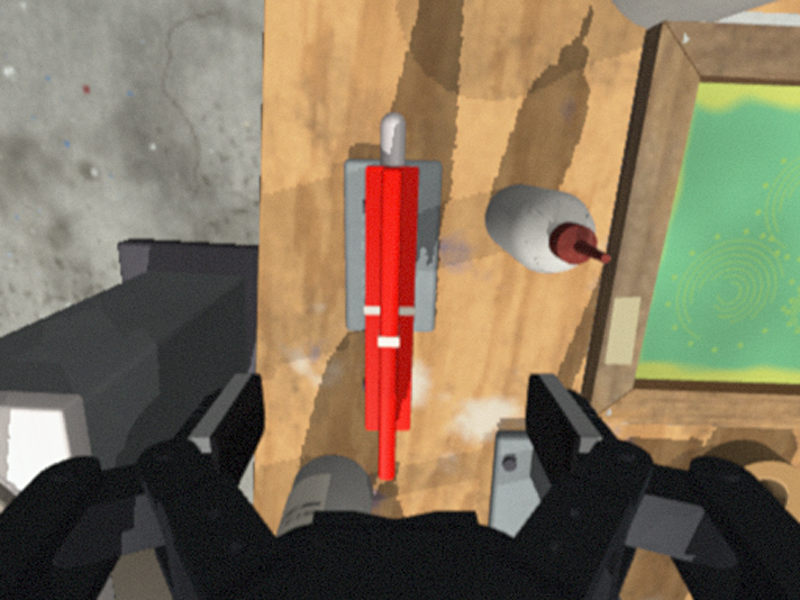

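Emit:
send_rows:
  rows:
    - [[0.04,-0.04,0.4],0,100]
    - [[0,0,0.4],0,100]
    - [[0,0,0.3],0,100]
    - [[0,0,0.1],0,100]
    - [[0,0,0],0,100]
    - [[0,0,0],0,100]

```text
time: 4.47
ee_pos: [0.4277, 0.3109, 0.1375]
ee_rot: [0.0, 0.686, 0.727, 0.001]
wrist_force: [0.0, -0.1, -0.0]
gripper_width: 0.0855
```

Emit:
send_rows:
  rows:
    - [[0,0,0],0,0]
    - [[0,0,0],0,0]
    - [[0,0,0],0,0]
    - [[0,0,0],0,0]
    - [[0,0,0],0,0]
    - [[0,0,0],0,0]
    - [[0,0,0],0,0]
    - [[0,0,0],0,0]
  squeeze: 40

```text
time: 5.13
ee_pos: [0.427, 0.3106, 0.1365]
ee_rot: [-0.0, 0.686, 0.727, 0.0]
wrist_force: [-0.5, 0.3, 1.8]
gripper_width: 0.0074
```

Emit:
send_rows:
  rows:
    - [[0,0,-0.1],0,0]
    - [[0,0,-0.2],0,0]
    - [[0,0,-0.4],0,0]
    - [[0,0,-0.5],0,0]
    - [[0,0,-0.5],0,0]
    - [[0,0,-0.5],0,0]
    - [[0,0,-0.5],0,0]
    - [[0,0,-0.5],0,0]
    - [[0,0,-0.5],0,0]
    - [[0,0,-0.4],0,0]
    - [[0,0,-0.2],0,0]
    - [[0,0,0],0,0]

```text
time: 6.13
ee_pos: [0.4278, 0.3109, 0.3538]
ee_rot: [-0.0, 0.686, 0.727, 0.002]
wrist_force: [0.2, -0.5, -3.3]
gripper_width: 0.0073
```

```bash
python3 - <<'E'
from h import *
f=grab('wrist','w4');cv2.imwrite('pics/w4b.png',cv2.resize(f['image'],(800,600),interpolation=cv2.INTER_CUBIC))
s=read_state();print(s['ee_pos'],s['wrist_force'],s['wrist_torque'])
E
```

```text
[0.42703176 0.31049169 0.35182977] [ 8.15427119e-02  2.40847182e-03 -3.08069091e+00] [ 0.00672437 -0.02389372  0.0073085 ]
```

View pics/w4b.png

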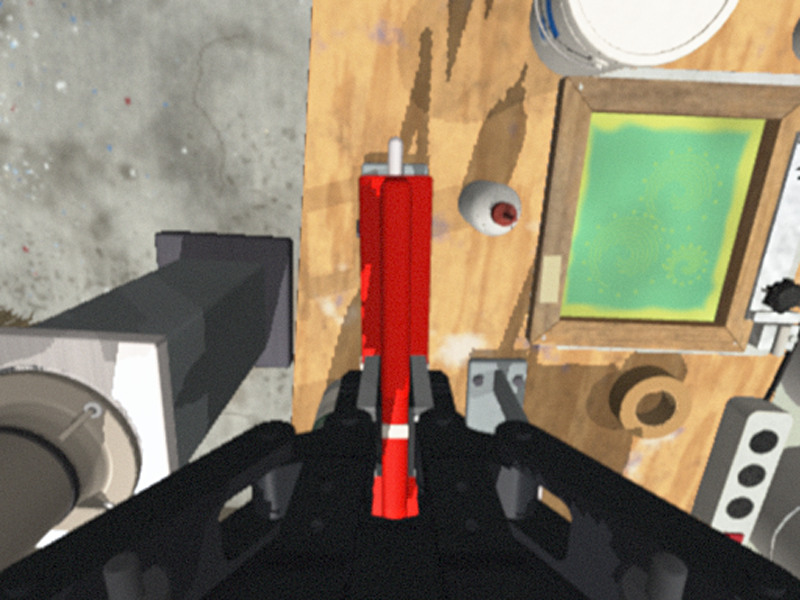

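Emit:
send_rows:
  rows:
    - [[0,0.4,0],0,0]
    - [[-0.1,0.6,0],0,0]
    - [[-0.3,0.6,0],0,0]
    - [[-0.5,0.5,0],0,0]
    - [[-0.6,0.3,0],0,0]
    - [[-0.7,0.12,0],0,0]
    - [[-0.7,0,0],0,0]
    - [[-0.7,0,0],0,0]
    - [[-0.7,0,0],0,0]
    - [[-0.6,0,0],0,0]
    - [[-0.26,0,0],0,0]
    - [[0,0,0],0,0]

```text
time: 7.18
ee_pos: [0.5669, 0.0553, 0.35]
ee_rot: [-0.0, 0.689, 0.725, -0.001]
wrist_force: [0.0, -0.9, -2.3]
gripper_width: 0.0078
```

Emit:
send_rows:
  rows:
    - [[0,0,0],0,0]
    - [[0,0,0],0,0]

```text
time: 7.35
ee_pos: [0.5672, 0.0621, 0.3501]
ee_rot: [-0.001, 0.686, 0.728, -0.001]
wrist_force: [0.6, 0.4, -2.3]
gripper_width: 0.0073
```

```bash
python3 - <<'E'
from h import *
f=grab('wrist','w5');cv2.imwrite('pics/w5b.png',cv2.resize(f['image'],(800,600),interpolation=cv2.INTER_CUBIC))
g=grab('scene','s5');cv2.imwrite('pics/s5b.png',cv2.resize(g['image'][60:300,150:450],(750,600),interpolation=cv2.INTER_CUBIC))
s=read_state();print(s['ee_pos'],s['ee_rot'],s['wrist_force'],s['wrist_torque'])
E
```

```text
[0.56738957 0.06235929 0.35051935] [-4.52099387e-04  6.85151870e-01  7.28399962e-01 -4.53300179e-04] [ 0.41473733 -0.42326242 -1.89629607] [ 0.05091701 -0.05770083 -0.03078877]
```

View pics/w5b.png

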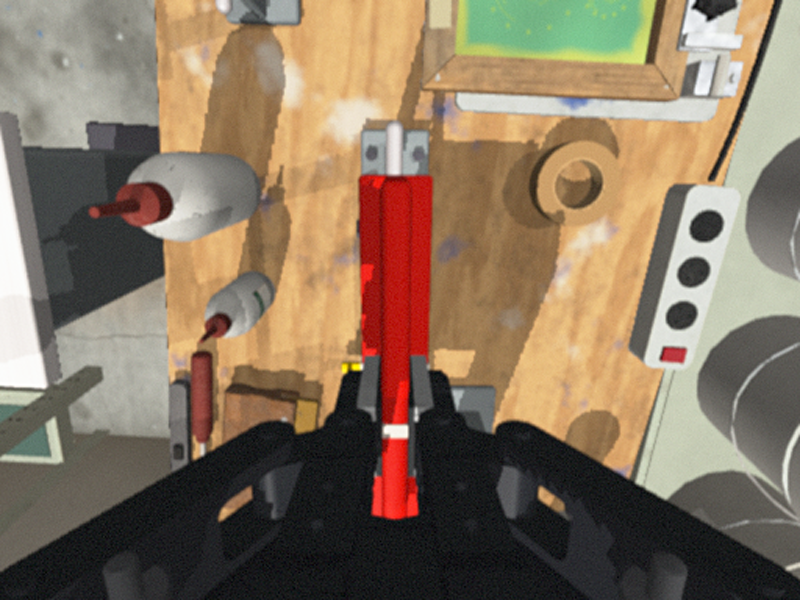

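View pics/s5b.png

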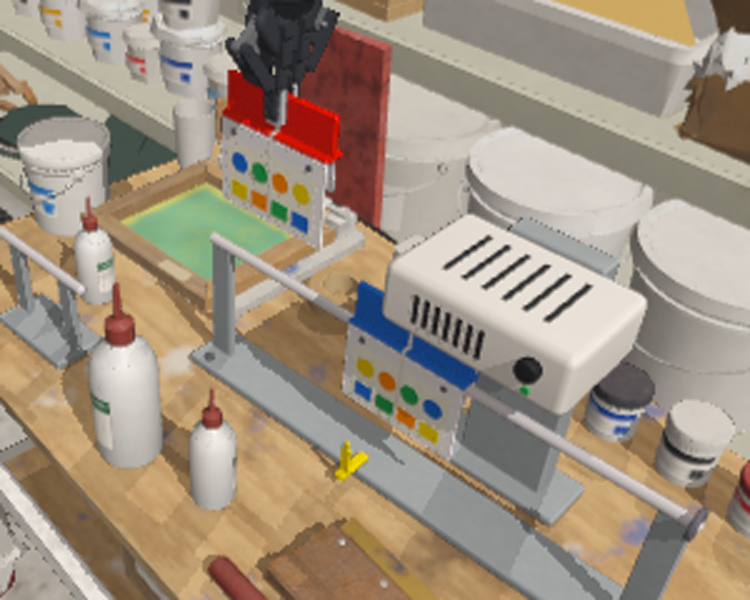

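```bash
python3 - <<'E'
from h import *
f=load('w5');g=cv2.cvtColor(f['image'],cv2.COLOR_BGR2GRAY)
for v in (88,94,100,106,110): print(v,g[v,240:266])
for u,v in [(252.3,88),(252.3,108)]: print(onz(f,u,v,.17).round(4))
R,t=cam(f);print(R.T)
E
```

```text
88 [177 179 178 180 178 176 172 166 186 207 222 228 233 236 230 218 187 148
 107 110 132 173 176 176 173 174]
94 [109 130 154 159 162 154 134 160 190 213 220 230 235 235 231 215 186 148
 121 132 171 182 184 179 177 149]
100 [100 127 155 164 162 151 134 159 191 211 222 227 235 235 232 213 178 151
 171 179 177 172 162 147 129 106]
106 [160 160 161 164 163 153 135 163 190 211 222 230 234 234 227 210 179 161
 173 179 179 178 178 181 181 180]
110 [117 127 150 157 158 156 134 162 186 211 221 231 238 238 232 208 177 153
 171 178 177 178 178 177 183 169]
[0.5622 0.1508 0.17  ]
[0.5635 0.1304 0.17  ]
[[ 9.98171578e-01  5.80848250e-02  1.67228456e-02]
 [ 6.04370227e-02 -9.54833981e-01 -2.90928573e-01]
 [-9.30994026e-04  2.91407312e-01 -9.56598616e-01]]
```

Emit:
send_rows:
  rows:
    - [[0,0,0.2],0,0]
    - [[0,0,0.4],0,0]
    - [[0,0,0.4],0,0]
    - [[0,0,0.4],0,0]
    - [[0,0,0.3],0,0]
    - [[0,0,0.1],0,0]
    - [[0,0,0],0,0]
    - [[0,0,0],0,0]

```text
time: 8.12
ee_pos: [0.5679, 0.0606, 0.2614]
ee_rot: [0.0, 0.686, 0.728, -0.0]
wrist_force: [0.0, -0.6, -2.8]
gripper_width: 0.0075
```

```bash
python3 - <<'E'
from h import *
f=grab('wrist','w6')
g=grab('scene','s6');cv2.imwrite('pics/s6b.png',cv2.resize(g['image'][100:260,200:400],(750,600),interpolation=cv2.INTER_CUBIC))
s=read_state();print(s['ee_pos'],s['ee_rot'],s['wrist_force'],s['wrist_torque'])
cv2.imwrite('pics/w6b.png',cv2.resize(f['image'][50:250,150:350],(600,600),interpolation=cv2.INTER_CUBIC))
E
```

```text
[0.5684169  0.06049941 0.26229909] [4.90606461e-04 6.86130936e-01 7.27477487e-01 7.76769070e-04] [ 0.01697064 -0.60690158 -1.61797785] [-0.01932339  0.01650252  0.04787075]
```

View pics/w6b.png

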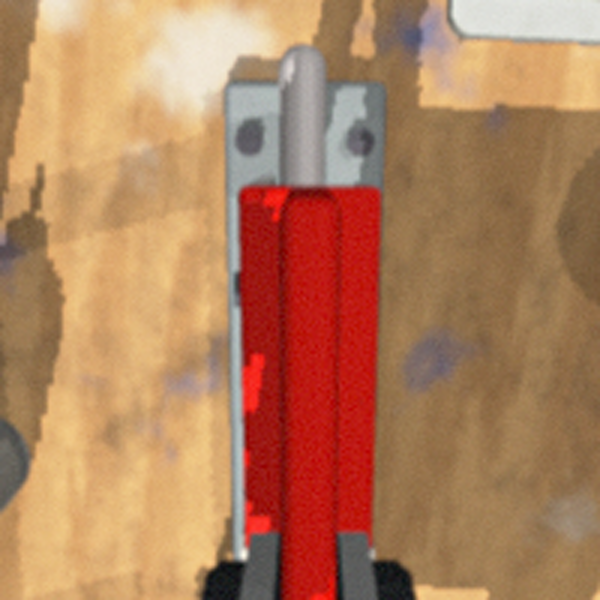

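View pics/s6b.png

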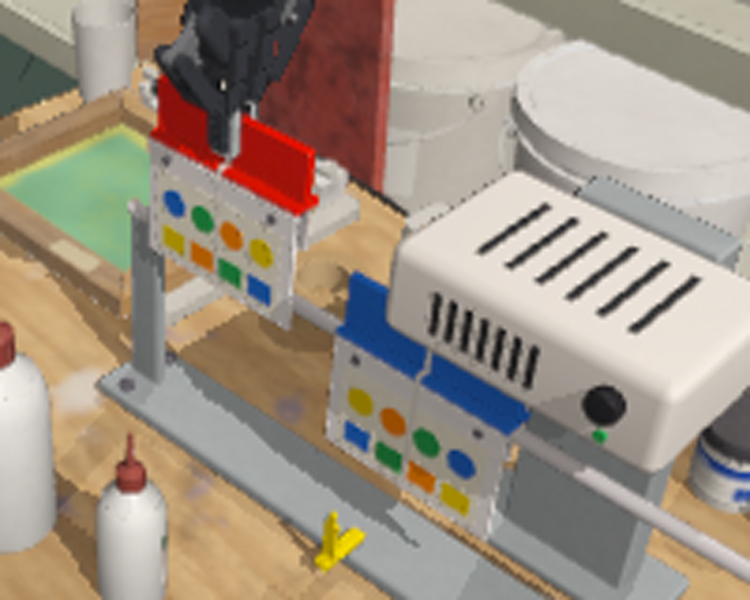

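Emit:
send_rows:
  rows:
    - [[0,-0.02,0.2],0,0]
    - [[0,0,0.2],0,0]
    - [[0,0,0.2],0,0]
    - [[0,0,0.2],0,0]
    - [[0,0,0.1],0,0]
    - [[0,0,0],0,0]
    - [[0,0,0],0,0]

```text
time: 8.8
ee_pos: [0.5666, 0.0601, 0.2159]
ee_rot: [-0.0, 0.686, 0.727, -0.0]
wrist_force: [-0.8, -1.1, -1.6]
gripper_width: 0.0075
```

```bash
python3 - <<'E'
from h import *
f=grab('wrist','w7')
s=read_state();print(s['ee_pos'],s['ee_rot'],s['wrist_force'],s['wrist_torque'])
cv2.imwrite('pics/w7b.png',cv2.resize(f['image'][50:250,150:350],(600,600),interpolation=cv2.INTER_CUBIC))
E
```

```text
[0.56691402 0.0600887  0.21635956] [1.34966093e-04 6.86320538e-01 7.27299183e-01 9.13318687e-06] [-0.2628211   0.17744708 -1.99895749] [ 0.04302206  0.01670997 -0.00919087]
```

View pics/w7b.png

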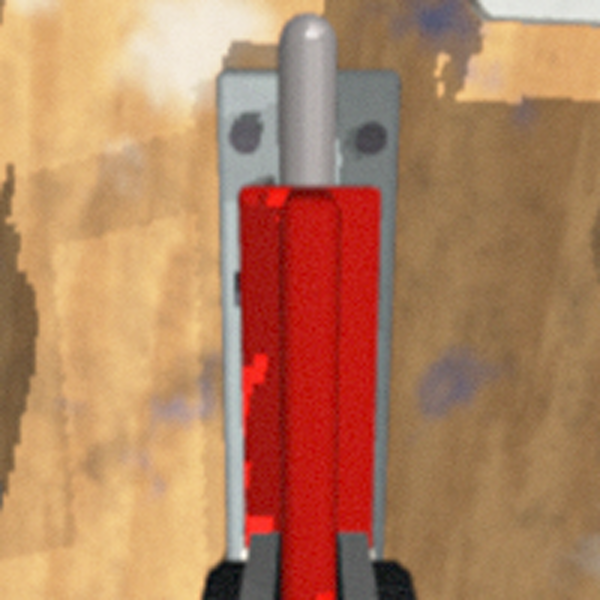

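Emit:
send_rows:
  rows:
    - [[0,0,0.15],0,0]
    - [[0,0,0.15],0,0]
    - [[0,0,0.1],0,0]
    - [[0,0,0.04],0,0]
    - [[0,0,0.02],0,0]
    - [[0,0,0],0,0]
    - [[0,0,0],0,0]

```text
time: 9.43
ee_pos: [0.5669, 0.0602, 0.1934]
ee_rot: [0.0, 0.686, 0.727, 0.0]
wrist_force: [-0.5, 0.1, -2.9]
gripper_width: 0.0076
```

Emit:
send_rows:
  rows:
    - [[0,0,0.02],0,0]
    - [[0,0,0.02],0,0]
    - [[0,0,0],0,0]

```text
time: 9.68
ee_pos: [0.5669, 0.0602, 0.1915]
ee_rot: [0.0, 0.686, 0.727, 0.0]
wrist_force: [0.7, 0.7, -1.5]
gripper_width: 0.0076
```

Emit:
send_rows:
  rows:
    - [[0,0,0.02],0,0]
    - [[0,0,0],0,15]
    - [[0,0,0],0,25]
    - [[0,0,0],0,35]
    - [[0,0,0],0,35]
    - [[0,0,0],0,35]
    - [[0,0,-0.3],0,35]
    - [[0,0,-0.5],0,35]
    - [[0,0,-0.5],0,35]
    - [[0,0,-0.3],0,35]
    - [[0,0,0],0,35]
    - [[0,0,0],0,35]

```text
time: 10.68
ee_pos: [0.567, 0.0603, 0.2708]
ee_rot: [0.0, 0.686, 0.727, 0.001]
wrist_force: [0.3, -0.2, -0.4]
gripper_width: 0.0296
```

```bash
python3 - <<'E'
from h import *
f=grab('wrist','w8')
s=read_state();print(s['ee_pos'],s['ee_rot'],s['wrist_force'],s['gripper_width'])
cv2.imwrite('pics/w8b.png',cv2.resize(f['image'],(800,600),interpolation=cv2.INTER_CUBIC))
g=grab('scene','s8');cv2.imwrite('pics/s8b.png',cv2.resize(g['image'][100:260,200:400],(750,600),interpolation=cv2.INTER_CUBIC))
E
```

```text
[0.56637738 0.06036107 0.26980479] [-2.31206177e-04  6.86157849e-01  7.27452643e-01 -6.76355283e-05] [-1.2781954  -0.45845059 -0.76241642] 0.029630873289852675
```

View pics/w8b.png

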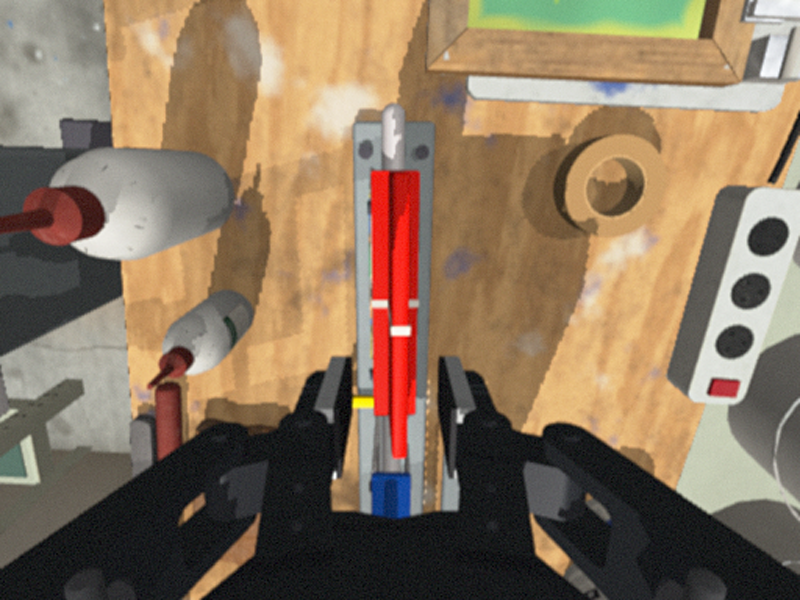

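View pics/s8b.png

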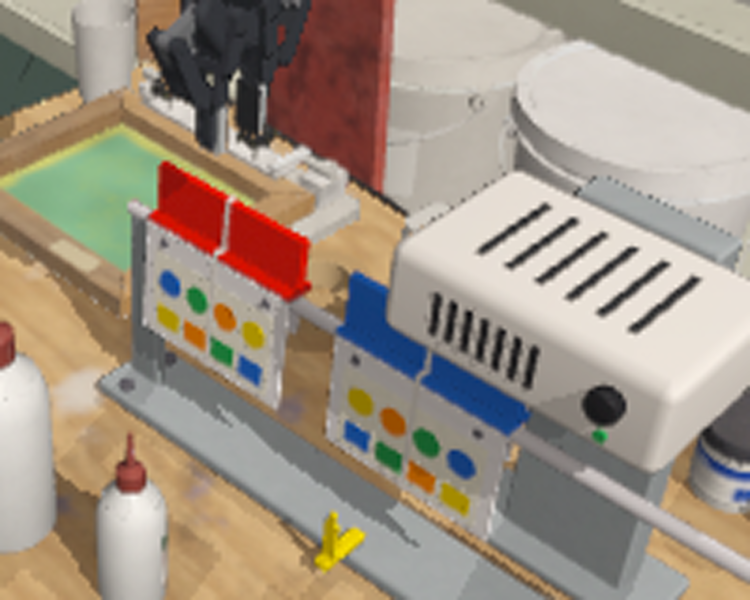

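Emit:
send_rows:
  rows:
    - [[0.4,0,0],0,0]
    - [[0.7,0,0],0,0]
    - [[0.7,0,0],0,0]
    - [[0.4,0,0],0,0]
    - [[0,0,0],0,0]
    - [[0,0,0.3],0,0]
    - [[0,0,0.5],0,0]
    - [[0,0,0.5],0,0]
    - [[0,0,0.25],0,0]
    - [[0,0,0],0,0]
    - [[0,0,0],0,0]

```text
time: 11.7
ee_pos: [0.56, 0.1693, 0.1923]
ee_rot: [-0.0, 0.687, 0.727, -0.001]
wrist_force: [0.3, 0.0, 1.0]
gripper_width: -0.0002
```

```bash
python3 - <<'E'
from h import *
f=load('w8'); k=.64
print('fin mid',onz(f,401*k-.2,330*k-.2,.222),'cap mid',onz(f,380*k-.2,303*k-.2,.182),'ends',onz(f,405*k,171*k,.222),onz(f,399*k,457*k,.222))
f=grab('wrist','w9')
s=read_state();print(s['ee_pos'],s['ee_rot'],s['wrist_force'],s['gripper_width'])
cv2.imwrite('pics/w9b.png',cv2.resize(f['image'],(800,600),interpolation=cv2.INTER_CUBIC))
g=grab('scene','s9');cv2.imwrite('pics/s9b.png',cv2.resize(g['image'][100:260,200:400],(750,600),interpolation=cv2.INTER_CUBIC))
E
```

```text
fin mid [0.57074539 0.06047451 0.222     ] cap mid [0.55996027 0.05997136 0.182     ] ends [0.56812063 0.13064636 0.222     ] [ 0.57420301 -0.0080824   0.222     ]
[0.56079908 0.16958678 0.19332689] [2.59586424e-04 6.86502259e-01 7.27127621e-01 6.54710783e-05] [0.64962879 0.15876108 0.1920461 ] -0.0001789227742587942
```

View pics/w9b.png

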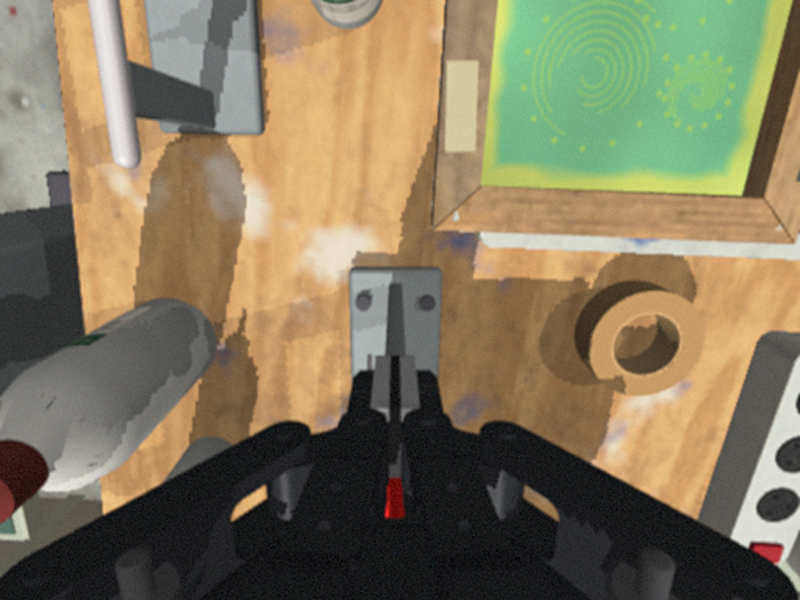

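View pics/s9b.png

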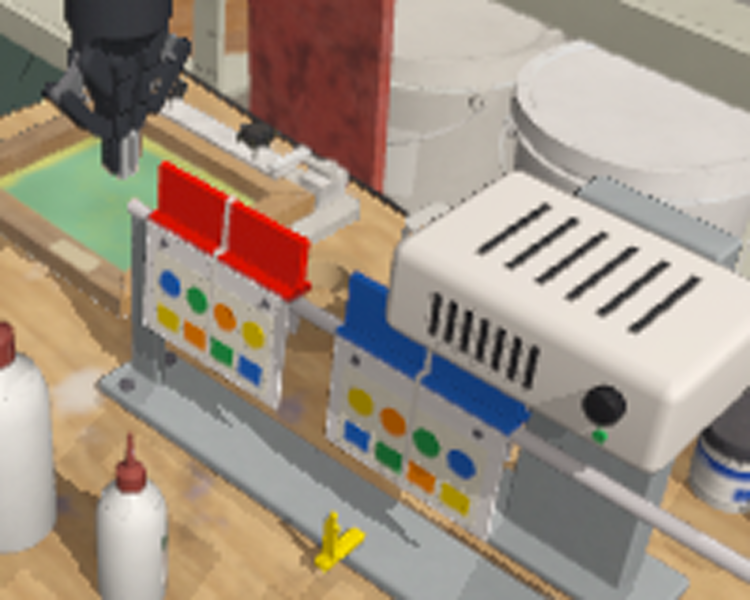

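Emit:
send_rows:
  rows:
    - [[-0.2,0.06,0],0,0]
    - [[-0.2,0,0],0,0]
    - [[-0.1,0,0],0,0]
    - [[-0.1,0,0],0,0]
    - [[-0.15,0,0],0,0]
    - [[-0.15,0,0],0,0]
    - [[-0.15,0,0],0,0]
    - [[-0.15,0,0],0,0]
    - [[-0.15,0,0],0,0]
    - [[-0.15,0,0],0,0]
    - [[-0.15,0,0],0,0]
    - [[-0.15,0,0],0,0]

```text
time: 12.8
ee_pos: [0.5686, 0.081, 0.1929]
ee_rot: [-0.001, 0.686, 0.728, 0.001]
wrist_force: [-0.1, 8.0, 4.0]
gripper_width: -0.0002
```

Emit:
send_rows:
  rows:
    - [[-0.15,0,0],0,0]
    - [[-0.15,0,0],0,0]
    - [[-0.15,0,0],0,0]
    - [[-0.15,0,0],0,0]
    - [[-0.15,0,0],0,0]
    - [[-0.15,0,0],0,0]
    - [[-0.15,0,0],0,0]
    - [[-0.15,0,0],0,0]
    - [[-0.1,0,0],0,0]
    - [[-0.05,0,0],0,0]
    - [[0,0,0],0,0]
    - [[0,0,0],0,0]

```text
time: 13.8
ee_pos: [0.5723, 0.0125, 0.1928]
ee_rot: [-0.0, 0.686, 0.727, -0.0]
wrist_force: [0.8, 4.1, 3.5]
gripper_width: -0.0001
```

```bash
python3 - <<'E'
from h import *
s=read_state();print(s['ee_pos'],s['ee_rot'],s['wrist_force'],s['gripper_width'])
g=grab('scene','s10');cv2.imwrite('pics/s10b.png',cv2.resize(g['image'][120:280,220:420],(750,600),interpolation=cv2.INTER_CUBIC))
E
```

```text
[0.57225864 0.01254845 0.19275711] [-1.83185809e-04  6.86353686e-01  7.27267889e-01 -4.25679620e-05] [0.76618163 4.07185483 3.50194794] -6.354226816811111e-05
```

View pics/s10b.png

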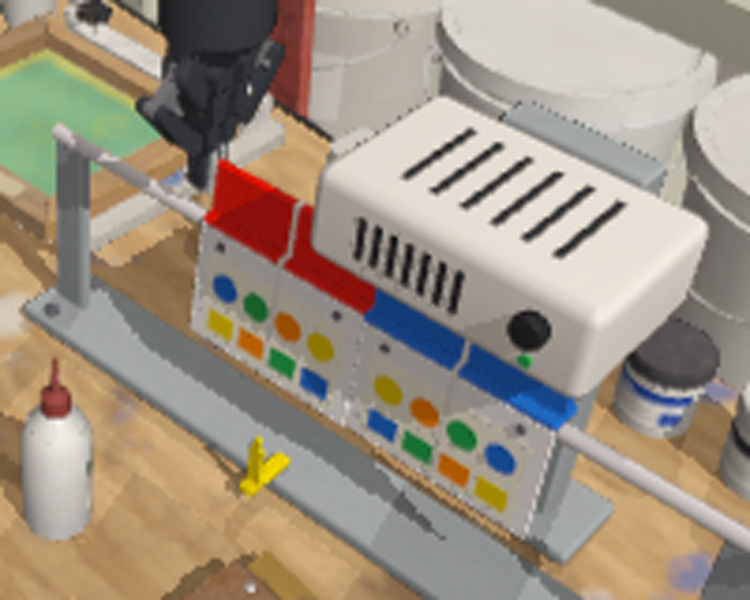

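```bash
python3 - <<'E'
from h import *
g=load('s10')
P=lambda x,y,z: onz(g,220+x/3.75-.37,120+y/3.75-.37,z).round(4)
print(P(300,203,.222),P(219,160,.222)); print('cap', P(290,262,.182))
print('tip',P(259,438,.064))
c=g['image'][165:260,265:325];cv2.imwrite('pics/s10c.png',cv2.resize(c,None,fx=6.3,fy=6.3,interpolation=cv2.INTER_NEAREST))
s8=load('s8');print('s8 red', onz(s8,200+230/3.75-.37,100+199/3.75-.37,.222),onz(s8,200+160/3.75-.37,100+161/3.75-.37,.222))
E
```

```text
[ 0.5759 -0.0689  0.222 ] [ 0.5704 -0.0006  0.222 ]
cap [ 0.5652 -0.0749  0.182 ]
tip [ 0.5229 -0.0995  0.064 ]
s8 red [0.56753911 0.05909269 0.222     ] [0.56292968 0.12766743 0.222     ]
```

View pics/s10c.png

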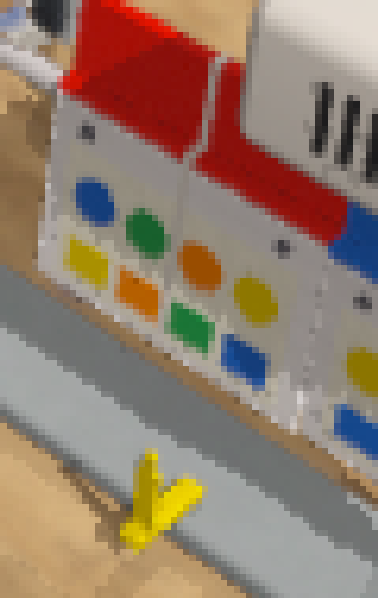

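Emit:
send_rows:
  rows:
    - [[-0.05,0,0],0,0]
    - [[-0.08,0,0],0,0]
    - [[-0.08,0,0],0,0]
    - [[-0.08,0,0],0,0]
    - [[-0.08,0,0],0,0]
    - [[-0.06,0,0],0,0]
    - [[-0.04,0,0],0,0]
    - [[-0.02,0,0],0,0]
    - [[0,0,0],0,0]
    - [[0,0,0],0,0]
    - [[0,0,0],0,0]

```text
time: 14.77
ee_pos: [0.5736, -0.011, 0.1927]
ee_rot: [-0.001, 0.686, 0.728, 0.0]
wrist_force: [0.8, 5.3, 4.5]
gripper_width: -0.0003
```

Emit:
send_rows:
  rows:
    - [[0.2,0,0],0,0]
    - [[0.7,0,-0.1],0,0]
    - [[0.6,0,-0.5],0,0]
    - [[0.6,0,-0.5],0,0]
    - [[0.4,0,-0.5],0,0]
    - [[0.2,0,-0.3],0,0]
    - [[0,0,0],0,0]
    - [[0,0,0],0,0]
    - [[0,0,0],0,0]

```text
time: 15.52
ee_pos: [0.5652, 0.1216, 0.2865]
ee_rot: [-0.0, 0.687, 0.727, -0.001]
wrist_force: [0.3, -0.2, -0.2]
gripper_width: -0.0
```

```bash
python3 - <<'E'
from h import *
s=read_state();print(s['ee_pos'],s['ee_rot'],s['wrist_force'],s['gripper_width'])
f=grab('wrist','w11');cv2.imwrite('pics/w11b.png',cv2.resize(f['image'],(800,600),interpolation=cv2.INTER_CUBIC))
g=grab('scene','s11');cv2.imwrite('pics/s11b.png',cv2.resize(g['image'][120:280,220:420],(750,600),interpolation=cv2.INTER_CUBIC))
E
```

```text
[0.56518749 0.12158052 0.28645273] [-8.57222579e-05  6.86837884e-01  7.26809340e-01 -1.37761647e-03] [ 0.32176706 -0.18672705 -0.18397044] -3.5517627507092246e-05
```

View pics/w11b.png

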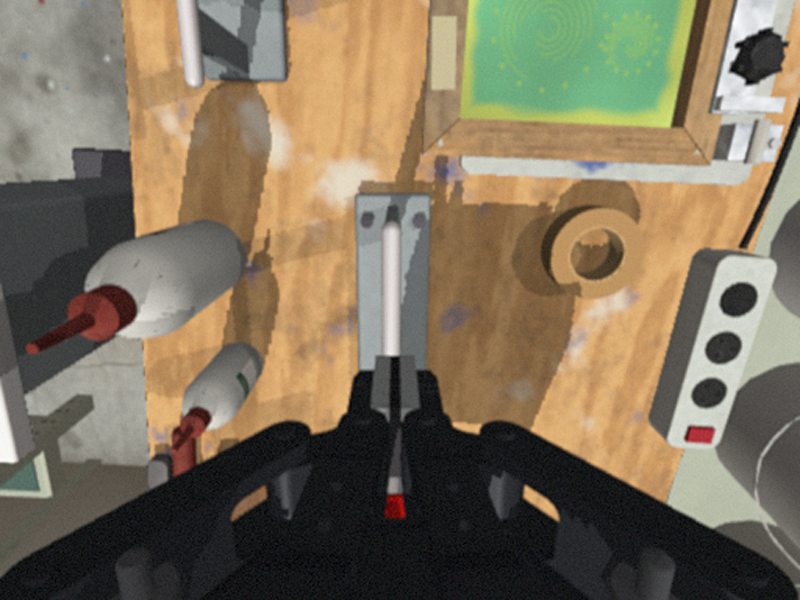

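View pics/s11b.png

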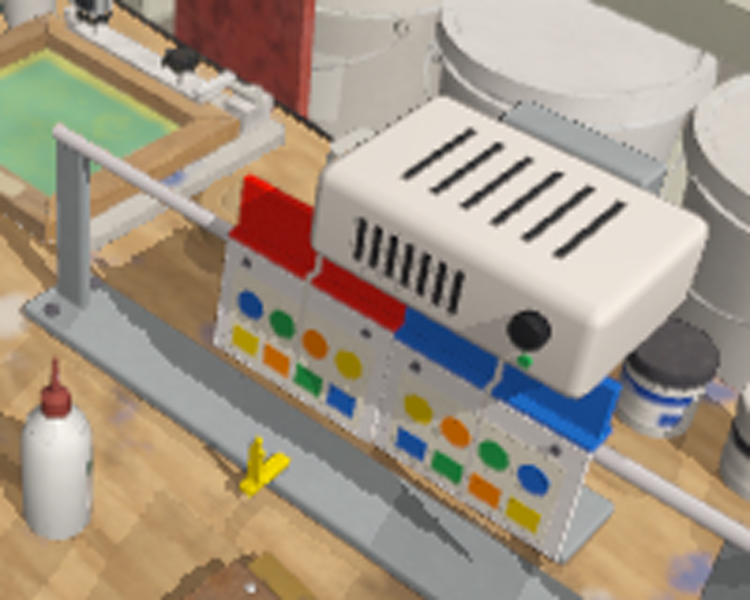

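```bash
python3 - <<'E'
from h import *
g=load('s11')
c=g['image'][160:260,270:330];cv2.imwrite('pics/s11c.png',cv2.resize(c,None,fx=6,fy=6,interpolation=cv2.INTER_CUBIC))
t=grab('top','t11');cv2.imwrite('pics/t11b.png',cv2.resize(t['image'][140:230,240:380],None,fx=5.6,fy=5.6,interpolation=cv2.INTER_CUBIC))
E
```

```text
(no output)
```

View pics/s11c.png

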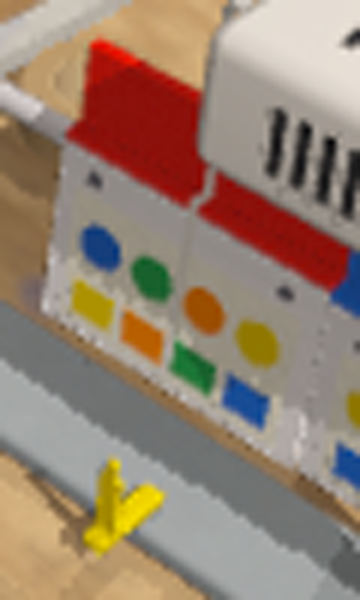

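View pics/t11b.png

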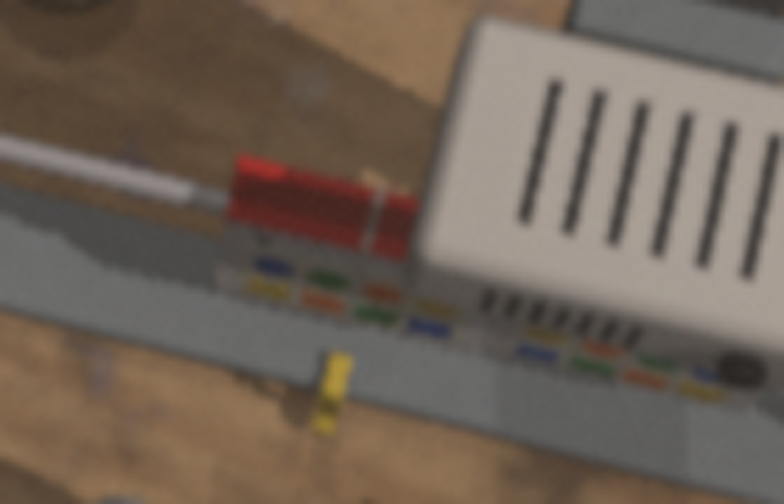

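```bash
python3 - <<'E'
from h import *
g=load('s11');t=load('t11')
th=np.radians(3.0); ex=np.array([np.cos(th),np.sin(th),0]);ey=np.array([-np.sin(th),np.cos(th),0]);O=np.array([.575,-.0957,0])
def onx(f,u,v,xr):
    c,d=ray(f,u,v); s=(xr-(c-O)@ex)/(d@ex); p=c+s*d; return (p-O)@ex,(p-O)@ey,p[2]
def onzr(f,u,v,z):
    p=onz(f,u,v,z); return (p-O)@ex,(p-O)@ey,z
S=lambda x,y:(270+x/6-.42,160+y/6-.42); T=lambda x,y:(240+x/5.6-.41,140+y/5.6-.41)
r=lambda a:np.round(np.array(a)*1000,1)
print('S line cap front',r(onx(g,*S(197,207),-.012)),'plate',r(onx(g,*S(188,240),-.013)),'tip x',r(onx(g,*S(114,460),-.05)),'tip z',r(onzr(g,*S(114,460),.064)))
print('S fin end +y',r(onzr(g,*S(95,41),.222)))
print('T fin line',r(onzr(t,*T(386,176),.222)),'cap line',r(onzr(t,*T(374,245),.182)),'fin end',r(onzr(t,*T(240,157),.222)),'cap end',r(onzr(t,*T(230,217),.182)))
for z in (.004,.008,.012): print('T foot',r(onzr(t,*T(343,356),z)),r(onzr(t,*T(326,428),z)))
print('Ttip', (proj(t,O-.05*ex+[0,0,.064])-[240,140]+.41)*5.6)
w=load('w1'); print('W tip',[r(onzr(w,244.4,v,.064)) for v in (272,273,274)]); 
for z in (.004,.008,.012):print('W foot',r(onzr(w,241,259.5,z)),r(onzr(w,263,259.5,z)))
for z in (.004,.008,.012):print('S foot end',r(onzr(g,*S(155,490),z)),r(onzr(g,*S(100,540),z)))
E
```

```text
S line cap front [-12.    1.3 181.2] plate [-13.    2.9 163.1] tip x [-50.    1.   61.5] tip z [-52.   -0.4  64. ]
S fin end +y [  0.4  70.7 222. ]
T fin line [ 12.7   1.3 222. ] cap line [ -8.5  -1.6 182. ] fin end [  4.3  70.4 222. ] cap end [-12.4  69.4 182. ]
T foot [-13.8  -2.3   4. ] [-55.6  -2.8   4. ]
T foot [-15.   -2.3   8. ] [-56.7  -2.7   8. ]
T foot [-16.2  -2.2  12. ] [-57.8  -2.7  12. ]
Ttip [[332.0267075  387.97019899]]
W tip [array([-49.7,   2.8,  64. ]), array([-49.7,   0.8,  64. ]), array([-49.7,  -1.2,  64. ])]
W foot [-57.8  -8.7   4. ] [-15.2  -8.5   4. ]
W foot [-57.7  -6.3   8. ] [-15.4  -6.1   8. ]
W foot [-57.5  -3.9  12. ] [-15.6  -3.8  12. ]
S foot end [-5.8  8.2  4. ] [-46.9   6.1   4. ]
S foot end [-8.9  6.   8. ] [-49.8   3.9   8. ]
S foot end [-12.1   3.9  12. ] [-52.8   1.8  12. ]
```

Emit:
send_rows:
  rows:
    - [[0,0,0.4],0,0]
    - [[-0.2,0,0.6],0,0]
    - [[-0.6,0,0.6],0,0]
    - [[-0.6,0,0.3],0,0]
    - [[-0.5,0,0],0,0]
    - [[-0.3,0,0],0,0]
    - [[-0.2,0,0],0,0]
    - [[-0.1,0,0],0,0]
    - [[-0.05,0,0],0,0]
    - [[-0.05,0,0],0,0]
    - [[0,0,0],0,0]
    - [[0,0,0],0,0]

```text
time: 16.67
ee_pos: [0.5736, -0.0049, 0.1934]
ee_rot: [-0.0, 0.686, 0.728, 0.0]
wrist_force: [-0.0, -0.1, -0.1]
gripper_width: -0.0001
```

Emit:
send_rows:
  rows:
    - [[-0.05,0,0],0,0]
    - [[-0.04,0,0],0,0]
    - [[-0.03,0,0],0,0]
    - [[-0.03,0,0],0,0]
    - [[-0.01,0,0],0,0]
    - [[0,0,0],0,0]
    - [[0,0,0],0,0]
    - [[0,0,0],0,0]

```text
time: 17.33
ee_pos: [0.5741, -0.0134, 0.1933]
ee_rot: [-0.0, 0.686, 0.728, 0.0]
wrist_force: [-0.5, 5.0, 0.8]
gripper_width: 0.0004
```

Emit:
send_rows:
  rows:
    - [[0.2,0,0],0,0]
    - [[0.7,0,-0.1],0,0]
    - [[0.4,0,-0.6],0,100]
    - [[0,0,-0.6],0,100]
    - [[0,0,-0.6],0,100]
    - [[0,0,-0.5],0,100]
    - [[0,0,-0.2],0,100]
    - [[0,0,0],0,100]
    - [[0,0,0],0,100]
    - [[0,0,0],0,100]

```text
time: 18.17
ee_pos: [0.5693, 0.0508, 0.3215]
ee_rot: [-0.001, 0.686, 0.727, -0.001]
wrist_force: [0.8, -0.5, 0.4]
gripper_width: 0.0852
```

```bash
python3 - <<'E'
from h import *
s=read_state();print(s['ee_pos'],s['wrist_force'],s['gripper_width'])
f=grab('wrist','w12');cv2.imwrite('pics/w12b.png',cv2.resize(f['image'],(800,600),interpolation=cv2.INTER_CUBIC))
g=grab('scene','s12');cv2.imwrite('pics/s12b.png',cv2.resize(g['image'][160:260,270:330],None,fx=6,fy=6,interpolation=cv2.INTER_CUBIC))
t=grab('top','t12');cv2.imwrite('pics/t12b.png',cv2.resize(t['image'][140:230,240:380],None,fx=5.6,fy=5.6,interpolation=cv2.INTER_CUBIC))
cv2.imwrite('pics/s12.png',g['image'])
E
```

```text
[0.56926484 0.05075428 0.32150996] [ 0.81375512 -0.45092251  0.35978706] 0.08520341193390904
```

View pics/w12b.png

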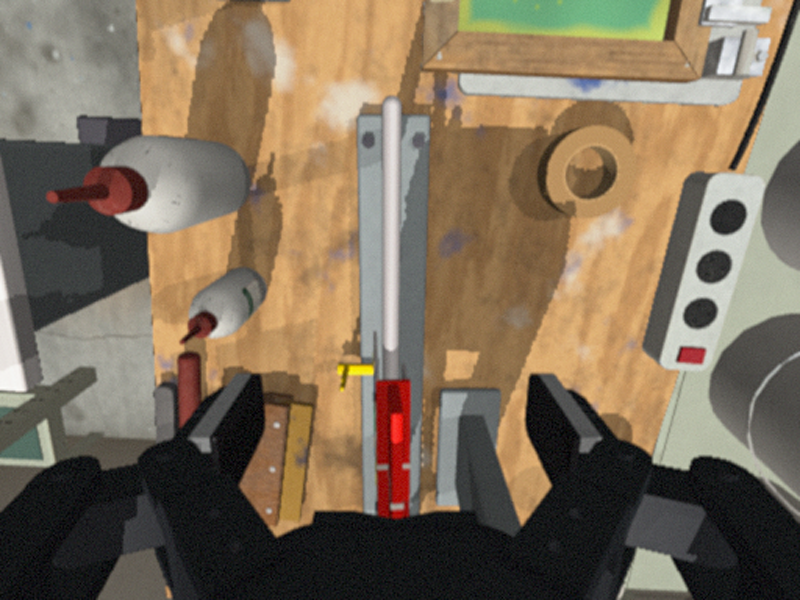

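View pics/s12b.png

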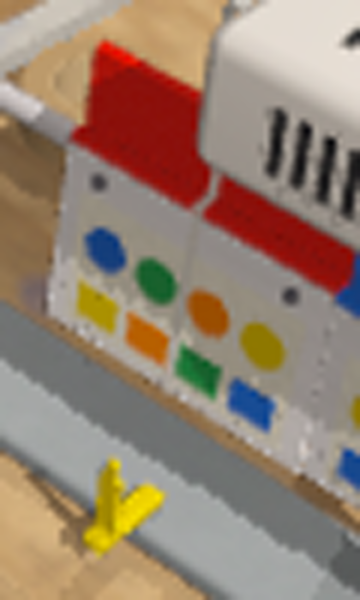

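View pics/t12b.png

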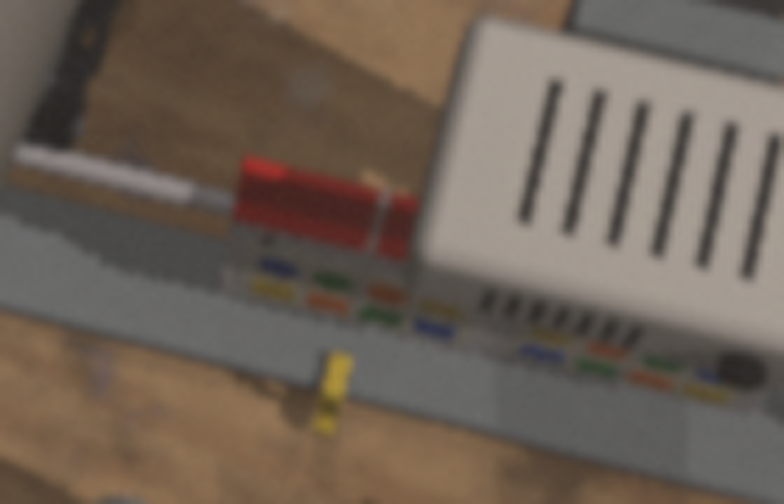

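View pics/s12.png

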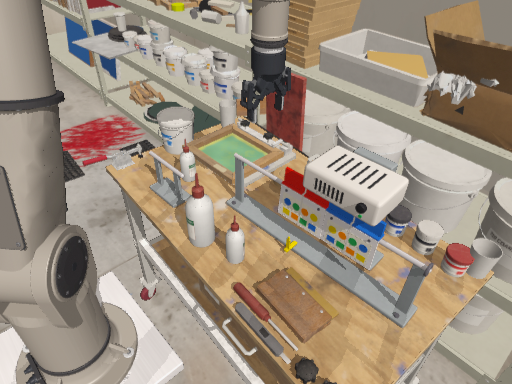

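```bash
python3 - <<'E'
from h import *
g=load('s12');t=load('t12');w=load('w12')
th=np.radians(3.0); ex=np.array([np.cos(th),np.sin(th),0]);ey=np.array([-np.sin(th),np.cos(th),0]);O=np.array([.575,-.0957,0])
def onx(f,u,v,xr):
    c,d=ray(f,u,v); s=(xr-(c-O)@ex)/(d@ex); p=c+s*d; return (p-O)@ex,(p-O)@ey,p[2]
def onzr(f,u,v,z):
    p=onz(f,u,v,z); return (p-O)@ex,(p-O)@ey,z
S=lambda x,y:(270+x/6-.42,160+y/6-.42); T=lambda x,y:(240+x/5.6-.41,140+y/5.6-.41)
r=lambda a:np.round(np.array(a)*1000,1)
print('S line',r(onx(g,*S(203,212),-.012)),'plate',r(onx(g,*S(193,245),-.013)),'tip',r(onx(g,*S(114,460),-.05)),r(onzr(g,*S(114,460),.064)),'fin end',r(onzr(g,*S(101,41),.222)))
print('T fin line',r(onzr(t,*T(390,178),.222)),'cap line',r(onzr(t,*T(376,248),.182)),'fin end',r(onzr(t,*T(246,157),.222)))
im=w['image']; c=im[225:335,205:275]; cv2.imwrite('pics/w12c.png',cv2.resize(c,None,fx=5.4,fy=5.4,interpolation=cv2.INTER_NEAREST))
E
```

```text
S line [-12.   -1.9 180.5] plate [-1.300e+01  1.000e-01  1.621e+02] tip [-50.    1.   61.5] [-52.   -0.4  64. ] fin end [  2.2  68.9 222. ]
T fin line [ 12.2  -0.7 222. ] cap line [ -9.8  -2.9 182. ] fin end [  5.1  67.7 222. ]
```

View pics/w12c.png

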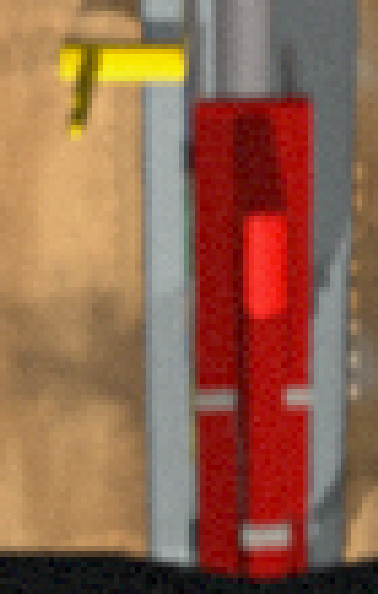

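```bash
python3 - <<'E'
from h import *
w=load('w12')
th=np.radians(3.0); ex=np.array([np.cos(th),np.sin(th),0]);ey=np.array([-np.sin(th),np.cos(th),0]);O=np.array([.575,-.0957,0])
W=lambda x,y:(205+x/5.4-.5,225+y/5.4-.5)
for n,p,z in [('fin',(266,537),.222),('capL',(215,400),.182),('capR',(299,397),.182),('finEnd',(262,118),.222),('capEnd',(252,101),.182),('tip',(75,130),.064),('tip far',(75,137),.064)]:
    q=onz(w,*W(*p),z)-O; print(n,round(q@ex*1e3,1),round(q@ey*1e3,1))
E
```

```text
fin 4.7 1.3
capL -6.2 1.1
capR 11.9 2.0
finEnd 3.4 90.8
capEnd 1.5 73.0
tip -50.2 1.3
tip far -50.2 -1.0
```

```bash
python3 - <<'E'
from workcell import *
print(close_job())
E
```

```text
the job is handed in; nothing more can be done
None
```

The red carrier now hangs on the long rail with its white centre line at the yellow pointer, and I handed the job in at about 18.3 s of the 58 s.

**What I did:** I gripped the red carrier's fin, lifted it off the parking rack and lowered it onto the open stretch of the rail. I let go of it there. Then I pushed its +y end along with closed fingers, about 157 mm in all, finishing with a 2 mm correction after checking the cameras. The blue carrier moved ahead of it.

**Last checks:**

| View | Centre line minus pointer, along the rail |
|---|---|
| Wrist | about +0.8 mm |
| Scene | about -1.2 mm |
| Top | about +0.4 mm (measured to the pointer's foot, not its tip) |

- **Agreement:** the views differ by about 2 mm, which is the calibration limit, and they average close to zero.
- **Tilt:** the red carrier leans slightly across the rail but is properly hung.
- **Other items:** in the last pictures the blue carrier is still hung and the squirt bottle looks upright and where it was. I judged both by eye and did not measure the bottle again.
- **Robot:** the gripper is open and clear of everything. The highest wrist force I read at the end of a move was about 9 N.

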